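# Counter-hold the hidden tie-bolt head of a membrane cell stack

## Robot

A 6-joint arm with a two-finger parallel gripper is mounted at the origin on the work surface. World frame = base frame: x ahead of the robot, y to its left, z up, the work surface at z = 0. Lengths are in mm, angles in rad, forces in N, time in s.
With the tool pointing down it reaches from about 350 to 975 mm from the base axis. Payload 7.1 kg.
Tool frame: the origin (TCP) lies midway between the tips of the shut fingers; the grasp point (between the pads) lies 19 mm behind it (ctrl.grip_point_offset is the distance from the TCP to the grasp point, in mm); z points along the fingers, y is the line along which they close (so a half turn about z gives the same grasp; the last joint's range is limited). The gripper opens to 88 mm and grips with 3 to 60 N. Pads are 20 mm wide; open, the fingers measure 115 mm over their backs; the gripper's body (75 mm by 178 mm) begins 61 mm behind the grasp point.
Start: joints at [1.21, 0.423, 1.63, -0, 1.089, -0.019], TCP at [209.458, 588.84, 222.675] pointing down, gripper open.
Joint ranges: [-3, 3], [-0.9, 2.11], [0.09, 2.58], [-1.31, 4.45], [0.11, 2.69], [-2.54, 2.54]. Speed limits (rad/s): [2.39, 2.39, 3.01, 3.14, 3.14, 3.14].

## Interface

Orientations are given as a rotation vector (axis times angle).
In Python, from workcell import get_obs, optics, close_job, spotter, ctrl gives the robot as it stands. The module is installed in compiled form; this text tells all that it offers.
- The arm moves only by the tool move_arm, never from a script. Its argument "rows" is a list of rows, each a list of 5 numbers: the shift along the tool's x, y, z in cm, then the turn about the tool's z in degrees, then the opening in per cent of the stroke, from 0 (shut) to 100 (fully open). A call has 1 to 10 rows; each row shifts and turns the commanded pose from where the row before left it, along the tool's axes as they then stand; what a row does not reach is not made up. A row lasts 1/8 s, in which the tool goes at most 62.5 mm and 10.7 degrees, less where a joint would pass 70% of its speed; a pose out of reach is approached as far as the arm can. A call with a gripper value outside its range is refused whole. The fingers move at their own pace and stop on an object; the grip force is fixed at half the most. Time passes only in rows, so rows that do not move let the fingers close. It gives the time, the measured TCP pose, the force, the opening and the grip force at its end, in the units of the state.
- get_obs(): the state, without advancing time (a new reading comes with each control period).
- optics.get_image(name): name is "scene" or "top"; returns the picture (480x640x3 uint8, blue, green, red); there is no depth.
- optics.calibration(name): a dict with "camera_matrix" (3x3 intrinsics, pixels), "xyz" and "orientation" of the camera in the world. Camera axes: x right, y down, z forward; pixel columns grow to the right and rows downward; lengths in mm; the calibration is good to about 2 mm. A picture is of the moment at which its call begins. calibration takes no time and is no camera call.
- close_job(): hands the job in; it is judged then, once.
Trained networks look in the newest picture that a camera, given by its name, has taken for a name from the list of things; names that differ only in an ending like _2 or _b are one class to them, and where a whole thing is asked for, a point or a joint stands for the part that bears it (a point fixed in the world has none). Each returns a list of dicts, best first, with "conf" (0 to 1); they miss things now and then, are a little off and sometimes report something else, mostly with a low value. They report only what shows in the picture. A call takes as long as a camera call. They do not tell look-alikes from the thing itself.
- spotter.find_in(camera, label): "point" ([column, row] in pixels, amid what is visible of it).
- spotter.regions_of(camera, label): "region" (480x640 bool, what is visible of it) and "point" ([column, row] in pixels, amid what is visible of it).
The state is a dict: "t": time; "qpos": joint angles; "qvel": joint speeds; "joint_torque": joint torques, N m; "ee_pos": TCP position; "orientation": TCP orientation; "ft_force": force on the tool from outside, world axes, zero at the start; "moment": the same for the moment, N m; "width": finger opening in mm; "grasp_force": force on a finger pad.
Only numpy, scipy, OpenCV 4.12 (cv2) and the standard library are available. Lean on these libraries where they do the work, as an engineer would, in place of code of your own. Each camera call takes 0.05 s, during which the arm holds its last target. There are 200 camera calls.

## Task

Lift the yellow guard off the gap behind the steel bracket of the blue cell stack and set it down flat and upright in the grey tray, without dropping it. Then reach down into the gap, grasp the brass bolt head that the nut driver is slowly turning, and hold it firmly so that it no longer turns; finish while still holding it. Leave the other things on the bench where they are.

Things in the scene. Friction and masses are not known exactly. Their poses are not given: they have to be found in the camera images.
- cell_stand: Fixed stand of the blue cell stack on an aluminium base plate (x -200 to 50, y -75 to 75 mm, 12 mm thick). Origin on the bench straight below the bolt head's centre; z up, +x from the green nut driver to the bolt head, along the bolt. Blue plates (top z 147 mm) and driver (top z 144 mm) lie at x -198 to -36 mm.
- gap_top (a point): Middle of the top of the gap, level with the tops (152 mm over the bench); axes as the stand's. The gap is 48 mm wide in x, open above and at both y ends, floor 140 mm down. Its -x side is the steel bracket, a plate 12 mm thick, 132 mm wide; its +x side the rear support, 12 mm thick: two equally tall posts at y 36 to 66 mm either side, and between them a sill 77 mm below the top.
- bolt_head (a point): Centre of the hexagonal brass bolt head, 24 mm across flats (28 across corners), 20 mm long, axis level along the stand's x, mid-gap, 120 mm above the bench, 32 mm below the gap's top. Pads can take it from above, closing along the stand's y, at any angle of the hexagon. A steel collar (28 mm diameter, 14 mm long) lies between head and bracket; 14 mm are free to the rear support.
- tie_bolt (a joint): Turning angle of the tie bolt about the stand's x, rad; a pair of flats is upright at every multiple of pi/3. The nut driver turns it on and on at about 0.5 rad/s with 0.2 N m; held firmly, it stalls and stays still. A red mark on the head's end face shows the turning.
- guard_grip (a point): Grip point of the loose yellow guard (0.1 to 0.25 kg); axes the guard's, z up. In the black upright rib, 52 mm long in x, 22 mm thick in y, 40 mm tall: 18 mm below its top, 22 mm above the yellow plate, 38 mm above the feet's underside. Plate 76 (x) x 100 (y) x 8 mm; two feet 8 mm tall below it reach into the gap (2 mm play). It first rests on the gap's top over the bolt head; lifts straight up.
- guard: The same yellow guard; origin at the height of the feet's underside, in the middle.
- tray_in (a point): Centre of the inner floor of the fixed grey open tray, 180 (x) by 150 mm (y) outside, 170 by 140 mm inside, 20 mm tall, floor 5 mm thick. It stands to the left or to the right of the stand; a white rack of brown vials (170 x 120 mm, 70 mm tall) stands on the other side.
- wash_bottle: Bystander: white bottle with red cap, 60 mm diameter, 150 mm tall; origin under it.
- beaker: Bystander: glass beaker, 68 mm diameter, 85 mm tall; origin under it.
- jar: Bystander: brown jar, 60 mm diameter, 75 mm tall; origin under it.
- spare_plate: Bystander: spare blue cell plate lying flat, 100 x 110 x 12 mm; origin under it.
- wrench: Bystander: wrench lying on the bench at the far left.
- screwdriver: Bystander: screwdriver lying on the bench at the far right.
- parts_carton: Bystander: cardboard carton 90 x 70 x 50 mm; origin under it.
There are look-alikes about, which are no part of the job. Several things have the shape of the guard; the one meant has the colours described above.

How it is judged:
By the outcome, as a careful person would: the job done as asked, in the order asked, and still so for the second after the job is handed in, while the arm keeps its last pose, push and grip.
It also fails if it takes over 50 s, if anything falls off the work surface, if the arm or the gripper's body presses on something with over 40 N, if the wrist force passes 120 N, or if a joint passes its speed limit or range.

## Working session

There is one attempt and no reset: what is moved stays moved. The work goes in short steps, Python scripts to look and compute and a tool call to move; the robot and the scene stay as the last step left them, time stands still between calls to the robot, and variables do not carry over. Pictures are saved under pics/ and viewed, at most 10 in all, crops included, and the job is handed in when it is done.

Besides the shell and the picture viewer there is one more tool, called after "Call:" as a command line: name --pt "numbers of a row" for each row, then --argument value for the rest. move_arm: Moves the arm, as the interface text tells. Its arguments: {"type":"object","properties":{"rows":{"type":"array","items":{"type":"array","items":{"type":"number"}}}},"required":["rows"]}

```bash
mkdir -p pics
cat > h.py <<'E'
import numpy as np, cv2
from scipy.spatial.transform import Rotation as R
from workcell import get_obs, optics, close_job, spotter, ctrl
def cal(n):
    c=optics.calibration(n); K=np.array(c['camera_matrix']); o=np.array(c['orientation'],float)
    M=R.from_rotvec(o).as_matrix() if o.size==3 else o.reshape(3,3)
    return K,M,np.array(c['xyz'],float)
def ray(n,p,z):
    K,M,t=cal(n); d=M@np.linalg.solve(K,[p[0],p[1],1]); return t+d*(z-t[2])/d[2]
def proj(n,P):
    K,M,t=cal(n); q=(np.atleast_2d(P)-t)@M@K.T; return q[:,:2]/q[:,2:]
E
python3 - <<'E'
from h import *
for n in('scene','top'):
    cv2.imwrite(f'pics/{n}0.png',optics.get_image(n)); K,M,t=cal(n); print(n,K.round(1).tolist(),t,M.round(3).tolist())
    for l in('guard','guard_grip','cell_stand','tray_in','bolt_head'):
        try: print(l,[(np.round(d['point']).tolist(),round(d['conf'],2)) for d in spotter.find_in(n,l)])
        except Exception as e: print(l,e)
o=get_obs();print(o['t'],o['ee_pos'],o['orientation'],o['width'],ctrl.grip_point_offset)
E
```

```text
scene [[606.9, 0.0, 324.7], [0.0, 606.9, 240.5], [0.0, 0.0, 1.0]] [1279.49476328  687.64416353 1526.03555021] [[-0.653, 0.606, -0.455], [0.757, 0.525, -0.388], [0.003, -0.598, -0.801]]
guard [([380.0, 263.0], 0.94), ([295.0, 243.0], 0.88), ([440.0, 265.0], 0.85), ([312.0, 190.0], 0.56)]
guard_grip [([381.0, 265.0], 0.94), ([293.0, 240.0], 0.82), ([461.0, 352.0], 0.62), ([316.0, 188.0], 0.61), ([438.0, 265.0], 0.61)]
cell_stand [([312.0, 255.0], 0.8), ([312.0, 333.0], 0.44)]
tray_in [([397.0, 330.0], 0.83)]
bolt_head [([321.0, 216.0], 0.53), ([193.0, 196.0], 0.23)]
top [[479.3, 0.0, 319.7], [0.0, 479.3, 245.3], [0.0, 0.0, 1.0]] [ 254.57084366    7.10831885 1434.94980676] [[-0.018, -0.985, 0.172], [-1.0, 0.015, -0.02], [0.018, -0.172, -0.985]]
guard [([330.0, 218.0], 0.98), ([221.0, 324.0], 0.89), ([267.0, 292.0], 0.78), ([384.0, 321.0], 0.62)]
guard_grip [([221.0, 325.0], 0.81), ([332.0, 219.0], 0.65), ([268.0, 291.0], 0.6), ([383.0, 319.0], 0.59)]
cell_stand [([327.0, 260.0], 0.62)]
tray_in [([210.0, 246.0], 0.85), ([197.0, 175.0], 0.21)]
bolt_head [([259.0, 181.0], 0.72)]
0.6 [209.47033288 588.83792119 222.68976701] [ 5.34290829e-01  3.09580374e+00 -5.19669115e-09] 87.70896191687788 18.700000000000003
```

View pics/scene0.png

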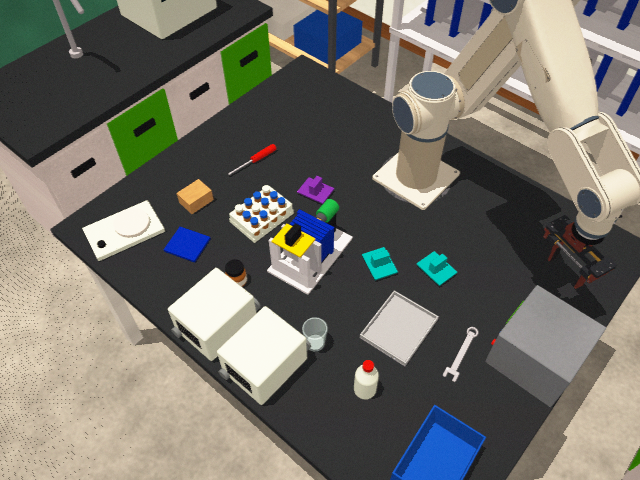

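View pics/top0.png

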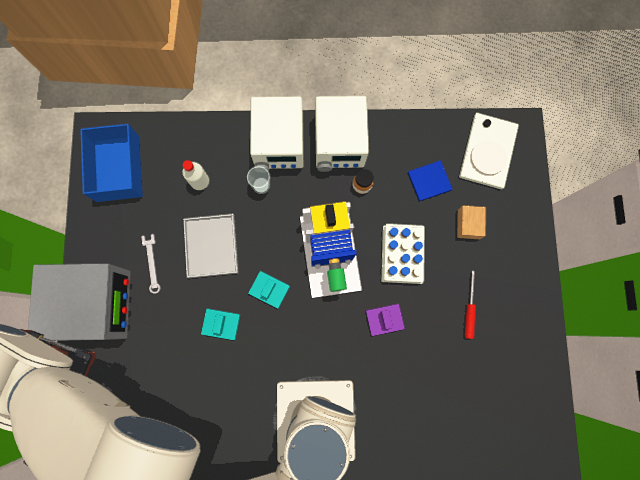

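The scene shows the yellow guard with the black rib at top (330,218) / scene (294,240), sitting on the cell stack. The tray is at top (210,246), left of the stand, with the vial rack on its right. Guard-shaped candidates in the top picture:
- yellow (330,218)
- teal (221,324)
- teal (267,292)
- purple (384,321)

I choose the yellow one with the black rib and check it in a close crop.

```bash
cat > meas.py <<'E'
from h import *
from scipy.optimize import least_squares
def ymask(im):
    h=cv2.cvtColor(im,cv2.COLOR_BGR2HSV); m=cv2.inRange(h,(22,150,110),(34,255,255))
    n,l,s,c=cv2.connectedComponentsWithStats(m); return l,s,c
E
python3 - <<'E'
from meas import *
top=optics.get_image('top'); sc=optics.get_image('scene')
for n,im,box in(('top',top,(290,190,370,305)),('scene',sc,(260,190,360,295))):
    l,s,c=ymask(im); g=[(i,s[i].tolist(),c[i].round(1).tolist()) for i in range(1,len(s)) if s[i][4]>60]; print(n,g)
    m=np.zeros(l.shape,np.uint8)
    for i,st,cc in g:
        if box[0]<cc[0]<box[2] and box[1]<cc[1]<box[3]: m[l==i]=255
    hull=cv2.convexHull(cv2.findNonZero(m)); P=np.array([ray(n,p[0],160)[:2] for p in hull],np.float32)
    print('plate rect z160',cv2.minAreaRect(P))
    # rib: dark inside hull
    x0,y0,x1,y1=box
for l in ('tray_in',):
    optics.get_image('top')
    r=spotter.regions_of('top',l)[0]; ct=cv2.findNonZero(r['region'].astype(np.uint8))
    print('tray rect z20',cv2.minAreaRect(np.array([ray('top',p[0],20)[:2] for p in cv2.convexHull(ct)],np.float32)))
h=cv2.cvtColor(top,cv2.COLOR_BGR2GRAY)
sub=top[190:305,290:370]; a=cv2.resize(sub,None,fx=5,fy=5,interpolation=cv2.INTER_CUBIC)
b=cv2.resize(sc[190:295,260:360],(548,575),interpolation=cv2.INTER_CUBIC)[:, :390]
cv2.imwrite('pics/crop.png',np.hstack([a,b]))
print(R.from_rotvec(get_obs()['orientation']).as_matrix().round(3).tolist())
E
```

```text
top [(1, [310, 202, 40, 32, 805], [329.5, 217.5])]
plate rect z160 ((555.6900024414062, -48.351680755615234), (76.68509674072266, 99.19013977050781), 7.44141960144043)
scene [(3, [272, 223, 43, 34, 601], [293.3, 241.4])]
plate rect z160 ((560.9324951171875, -43.92974090576172), (78.13391876220703, 102.20429992675781), 7.77762508392334)
tray rect z20 ((506.6739501953125, 305.0792236328125), (182.38218688964844, 152.5722198486328), 4.839432716369629)
[[-0.942, 0.335, 0.0], [0.335, 0.942, 0.0], [-0.0, 0.0, -1.0]]
```

View pics/crop.png

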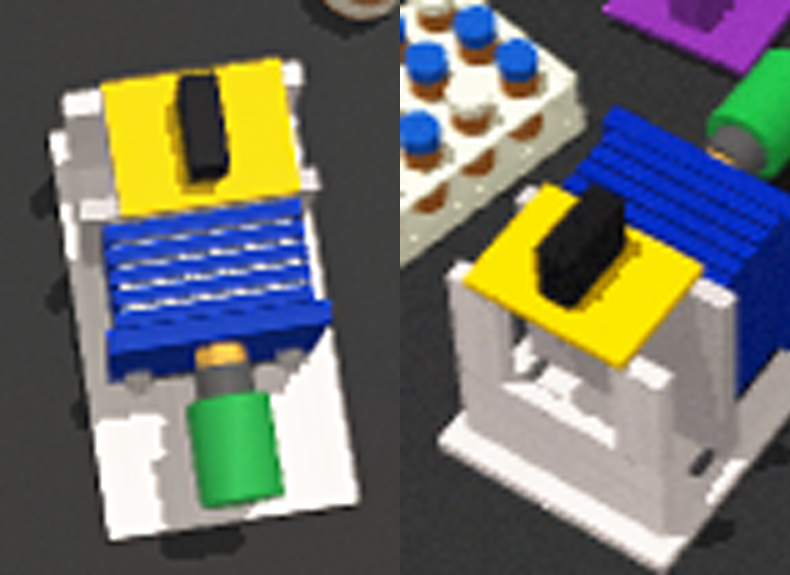

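The crop confirms the choice: yellow plate and black rib over the gap, yaw about +7.5°. The measured plate rectangle of 76.7 x 99.2 mm matches the given size. I move above it.

Call:
move_arm --pt "0 0 -3.3 -9 100" --pt "0 0 -3.3 -9 100" --pt "0 0 -3.3 -9 100" --pt "-2 -5.2 0 0 100" --pt "-2 -5.2 0 0 100" --pt "-2 -5.2 0 0 100" --pt "-2 -5.2 0 0 100" --pt "-2 -5.2 0 0 100" --pt "-2 -5.2 0 0 100" --pt "-2 -5.2 0 0 100"

```text
t: 2.05
ee_pos: [395.9, 244.4, 322.0]
orientation: [-0.204, 3.134, 0.001]
ft_force: [0.7, 0.5, -1.0]
width: 87.8
grasp_force: 0.0
```

Call:
move_arm --pt "-2 -5.2 0 0 100" --pt "-2 -5.2 0 0 100" --pt "-2 -5.2 0 0 100" --pt "-2 -5.2 0 0 100" --pt "-2 -5.2 0 0 100" --pt "0 0 0 0 100" --pt "0 0 0 0 100"

```text
t: 2.92
ee_pos: [527.6, 1.2, 321.5]
orientation: [0.202, -3.134, -0.001]
ft_force: [-0.6, -1.5, 0.4]
width: 88.1
grasp_force: 0.0
```

```bash
cat >> h.py <<'E'
def go(x,y,z,yaw):
    "needed shift (tool x,y,z cm; turn deg) of TCP; yaw = world deg of stand x"
    o=get_obs(); M=R.from_rotvec(o['orientation']).as_matrix(); p=np.array(o['ee_pos'])
    a=np.degrees(np.arctan2(-M[0,1],M[1,1])); d=(np.array([x,y,z])-p)
    print('t',round(o['t'],2),'tcp',p.round(1),'yaw',round(a,2),'shift cm',(M.T@d/10).round(2),'turn',round(a-yaw,2),'w',round(o['width'],1),'F',np.round(o['ft_force'],1),'gf',o['grasp_force'])
E
python3 - <<'E'
from h import *
go(557.5,-46.7,163.3,7.5)
im=optics.get_image('scene'); cv2.imwrite('pics/s1.png',cv2.resize(im[120:320,200:440],(720,600)))
print(proj('scene',[get_obs()['ee_pos']]))
E
```

```text
t 2.92 tcp [527.6   1.2 321.5] yaw 7.37 shift cm [-2.36 -5.14 15.81] turn -0.13 w 88.1 F [-0.6 -1.5  0.4] gf 0.0
[[312.1041734  203.83706134]]
```

View pics/s1.png

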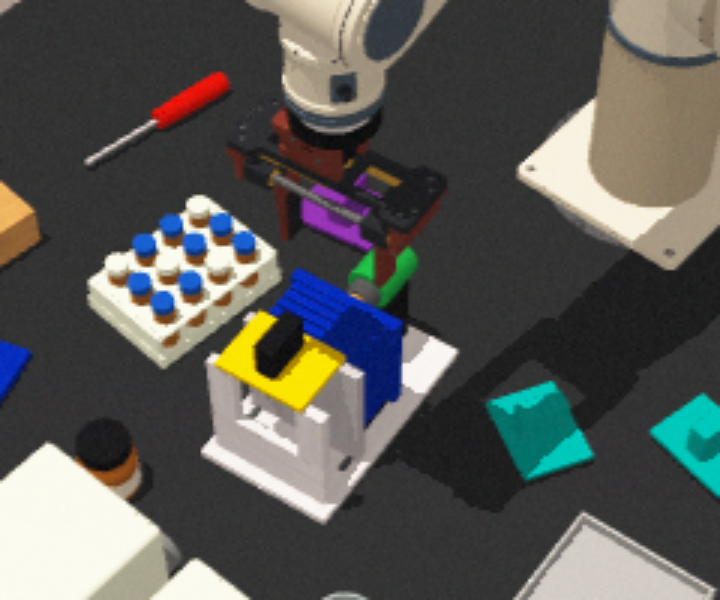

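The picture shows the gripper at about crop (340,256), in line with the projected TCP. The guard is still on the stand. I go over the rib.

Call:
move_arm --pt "-1.2 -2.6 0 0 100" --pt "-1.2 -2.5 0 0 100" --pt "0 0 3 0 100" --pt "0 0 3 0 100" --pt "0 0 2 0 100" --pt "0 0 0 0 100" --pt "0 0 0 0 100"

```text
t: 3.85
ee_pos: [558.7, -45.6, 242.7]
orientation: [-0.205, 3.134, -0.0]
ft_force: [0.2, 0.6, -0.1]
width: 87.8
grasp_force: 0.0
```

Run:
```python
from h import *
go(557.5,-46.7,167,7.5)
a=optics.get_image('scene')[170:270,230:350]; b=optics.get_image('top')[170:270,280:390]
cv2.imwrite('pics/s2.png',np.hstack([cv2.resize(a,(420,350)),cv2.resize(b,(380,350))]))
```

```text
t 3.85 tcp [558.7 -45.6 242.7] yaw 7.49 shift cm [ 0.15 -0.09  7.57] turn -0.01 w 87.8 F [ 0.2  0.6 -0.1] gf 0.0
```

View pics/s2.png

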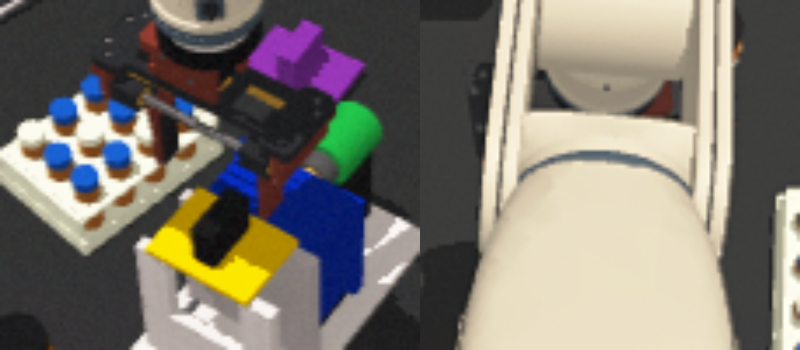

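The fingers straddle the rib, with tips at about crop (165,155) and (270,210). The top camera is blocked by the arm. Descend and close.

Call:
move_arm --pt "0 0 2.5 0 100" --pt "0 0 2.5 0 100" --pt "0 0 1.5 0 100" --pt "0 0 1 0 100" --pt "0 0 0 0 100" --pt "0 0 0 0 0" --pt "0 0 0 0 0" --pt "0 0 0 0 0" --pt "0 0 0 0 0" --pt "0 0 0 0 0"

```text
t: 5.2
ee_pos: [558.4, -46.5, 166.7]
orientation: [-0.203, 3.135, -0.0]
ft_force: [-0.5, 0.2, 0.4]
width: 41.6
grasp_force: 0.0
```

Call:
move_arm --pt "0 0 0 0 0" --pt "0 0 0 0 0" --pt "0 0 0 0 0"

```text
t: 5.58
ee_pos: [558.4, -46.5, 166.7]
orientation: [-0.203, 3.135, -0.0]
ft_force: [2.4, -1.1, -0.6]
width: 21.7
grasp_force: 30.0
```

Gripped at 21.7 mm with 30 N. Lift straight up.

Call:
move_arm --pt "0 0 -0.5 0 0" --pt "0 0 -1 0 0" --pt "0 0 -1.5 0 0" --pt "0 0 -2 0 0" --pt "0 0 -2 0 0" --pt "0 0 -2 0 0" --pt "0 0 -1 0 0" --pt "0 0 0 0 0"

```text
t: 6.58
ee_pos: [558.8, -46.5, 267.7]
orientation: [-0.203, 3.133, -0.0]
ft_force: [-0.4, 0.4, -2.6]
width: 21.9
grasp_force: 30.0
```

Run:
```python
from h import *
go(508,306,29,7.5)
a=optics.get_image('scene')[140:300,220:420]
cv2.imwrite('pics/s3.png',cv2.resize(a,(750,600)))
```

```text
t 6.58 tcp [558.8 -46.5 267.7] yaw 7.42 shift cm [ 0.53 35.62 23.85] turn -0.08 w 21.9 F [-0.4  0.4 -2.6] gf 29.996610581874847
```

View pics/s3.png

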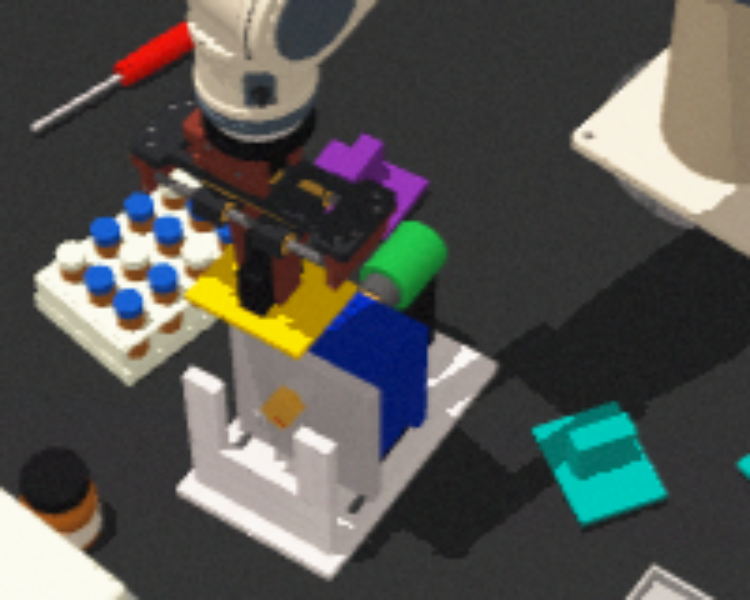

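The guard hangs level in the gripper. The gap is open and the bolt head shows at crop (282,408). Carry it to the tray.

Call:
move_arm --pt "0 2.5 0 0 0" --pt "0 4.5 0 0 0" --pt "0.1 4.5 0 0 0" --pt "0.1 4.5 0 0 0" --pt "0.1 4.5 0 0 0" --pt "0.1 4.5 0 0 0" --pt "0.1 4.5 0 0 0" --pt "0 3.6 0 0 0" --pt "0 2.5 0 0 0" --pt "0 0 0 0 0"

```text
t: 7.88
ee_pos: [506.6, 307.1, 265.5]
orientation: [0.207, -3.133, 0.001]
ft_force: [1.0, -0.2, -1.9]
width: 21.5
grasp_force: 30.0
```

Call:
move_arm --pt "0 0 3 0 0" --pt "0 0 4 0 0" --pt "0 0 4 0 0" --pt "0 0 4 0 0" --pt "0 0 3 0 0" --pt "0 0 2 0 0" --pt "0 0 0 0 0"

```text
t: 8.75
ee_pos: [506.7, 304.8, 65.3]
orientation: [0.202, -3.132, 0.002]
ft_force: [0.2, 1.1, -1.8]
width: 22.0
grasp_force: 30.0
```

Run:
```python
from h import *
go(508,306,28,7.5)
c=optics.get_image('scene'); a=c[260:380,330:480]; b=c[180:300,255:375]
cv2.imwrite('pics/s4.png',np.hstack([cv2.resize(a,(440,352)),cv2.resize(b,(352,352))]))
print([(np.round(d['point'],1).tolist(),round(d['conf'],2)) for d in spotter.find_in('scene','bolt_head')])
t=optics.get_image('top')
print([(np.round(d['point'],1).tolist(),round(d['conf'],2)) for d in spotter.find_in('top','bolt_head')])
cv2.imwrite('pics/topb.png',cv2.resize(t[190:300,290:370],None,fx=5,fy=5,interpolation=cv2.INTER_CUBIC))
# predicted bolt head from guard estimate
B=np.array([558.4,-46.5,120]);print(proj('scene',[B]),proj('top',[B]))
```

```text
t 8.75 tcp [506.7 304.8  65.3] yaw 7.38 shift cm [-0.16  0.11  3.72] turn -0.12 w 22.0 F [ 0.2  1.1 -1.8] gf 29.99657839536667
[([301.1, 241.1], 0.49)]
[([331.3, 258.4], 0.7)]
[[293.27614338 247.095121  ]] [[328.58048887 219.31633192]]
```

View pics/s4.png

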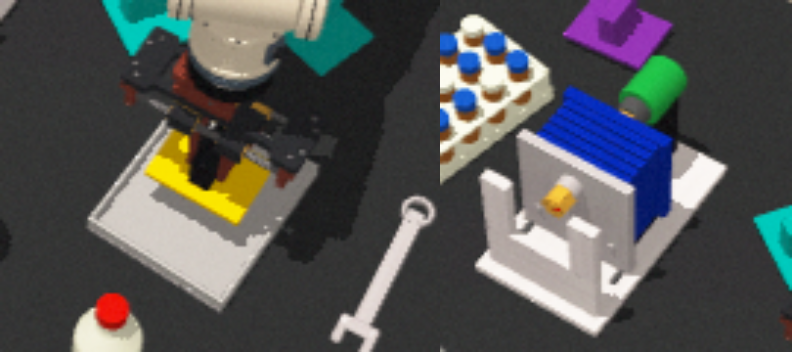

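View pics/topb.png

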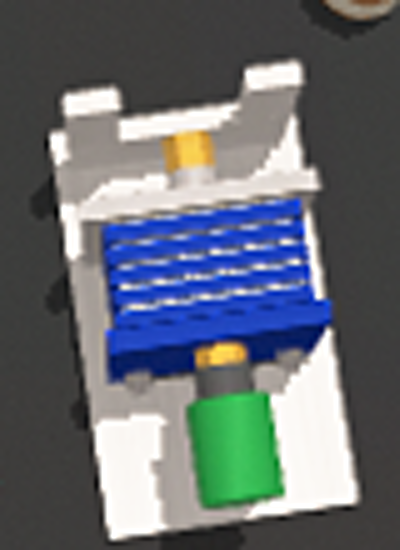

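The guard is over the tray, clear of its rims (crop left, (205,175)). In the top crop the bolt head lies at (189,152), i.e. pixel (327.8,220.4), near the prediction of (328.6,219.3). Lower gently.

Call:
move_arm --pt "0 0 1.2 0 0" --pt "0 0 1.2 0 0" --pt "0 0 0.7 0 0" --pt "0 0 0.3 0 0" --pt "0 0 0.2 0 0" --pt "0 0 0 0 0" --pt "0 0 0 0 0"

```text
t: 9.82
ee_pos: [507.7, 306.0, 30.9]
orientation: [-0.203, 3.135, 0.0]
ft_force: [-0.3, 0.2, -2.6]
width: 21.8
grasp_force: 30.0
```

Run:
```python
from h import *
for n,box in(('top',(315,205,345,232)),('scene',(285,235,310,260))):
    im=optics.get_image(n); h=cv2.cvtColor(im,cv2.COLOR_BGR2HSV); m=cv2.inRange(h,(10,110,80),(30,255,255)); x0,y0,x1,y1=box
    mm=np.zeros_like(m); mm[y0:y1,x0:x1]=m[y0:y1,x0:x1]; ys,xs=np.nonzero(mm); c=(xs.mean(),ys.mean())
    print(n,len(xs),np.round(c,1),xs.min(),xs.max(),ys.min(),ys.max(),ray(n,c,120).round(1),ray(n,c,126).round(1))
    # silhouette comparison: fit head as cylinder-ish r=13, len 20
    from itertools import product
    yaw=np.radians(7.5); ux=np.array([np.cos(yaw),np.sin(yaw),0]); uy=np.array([-ux[1],ux[0],0]); uz=np.array([0,0,1])
    a=np.linspace(0,2*np.pi,24); pts=np.array([s*10*ux+13*(np.cos(t)*uy+np.sin(t)*uz) for s in(-1,1) for t in a])
    best=[]
    for dx,dy in product(np.arange(-10,11,1.),repeat=2):
        C=np.array([558+dx,-46.5+dy,120]); k=np.zeros((480*4,640*4),np.uint8)
        cv2.fillConvexPoly(k,cv2.convexHull((proj(n,pts+C)*4+2).round().astype(np.int32)),255)
        s=cv2.resize(k,(640,480),interpolation=cv2.INTER_AREA); best.append((np.abs(s.astype(int)-mm).sum()/255,C[0],C[1]))
    best.sort(); print([tuple(np.round(b,1)) for b in best[:4]])
go(508,306,28,7.5)
```

```text
top 59 [327.2 219.4] 323 332 216 223 [558.1 -42.5 120. ] [556.7 -42.3 126. ]
[(np.float64(24.9), np.float64(557.0), np.float64(-42.5)), (np.float64(24.9), np.float64(558.0), np.float64(-42.5)), (np.float64(25.1), np.float64(558.0), np.float64(-41.5)), (np.float64(25.1), np.float64(556.0), np.float64(-42.5))]
scene 91 [295. 248.] 290 300 243 253 [557.6 -40.5 120. ] [560.7 -37.4 126. ]
[(np.float64(10.3), np.float64(558.0), np.float64(-41.5)), (np.float64(10.4), np.float64(558.0), np.float64(-40.5)), (np.float64(10.8), np.float64(557.0), np.float64(-41.5)), (np.float64(12.3), np.float64(557.0), np.float64(-40.5))]
t 9.93 tcp [507.6 306.   30.9] yaw 7.42 shift cm [-0.04 -0.01  0.29] turn -0.08 w 22.0 F [-0.3  0.7 -1.3] gf 29.996692836284637
```

Call:
move_arm --pt "0 0 0.2 0 0" --pt "0 0 0.1 0 0" --pt "0 0 0 0 0" --pt "0 0 0 0 0"

```text
t: 10.42
ee_pos: [507.5, 305.9, 27.7]
orientation: [0.203, -3.135, 0.0]
ft_force: [-0.8, -0.5, -0.6]
width: 21.9
grasp_force: 30.0
```

Call:
move_arm --pt "0 0 0.1 0 0" --pt "0 0 0 0 0" --pt "0 0 0 0 0"

```text
t: 10.8
ee_pos: [507.5, 305.9, 27.7]
orientation: [-0.203, 3.135, 0.0]
ft_force: [-2.7, -1.9, 8.7]
width: 22.1
grasp_force: 30.0
```

Contact (8.7 N upward). Release, then rise.

Call:
move_arm --pt "0 0 0 0 30" --pt "0 0 0 0 50" --pt "0 0 0 0 70" --pt "0 0 0 0 80" --pt "0 0 0 0 80" --pt "0 0 0 0 80" --pt "0 0 0 0 80"

```text
t: 11.68
ee_pos: [507.5, 305.9, 26.7]
orientation: [0.203, -3.135, 0.0]
ft_force: [0.9, 0.1, 0.1]
width: 70.5
grasp_force: 0.0
```

Call:
move_arm --pt "0 0 -1 0 80" --pt "0 0 -3 0 80" --pt "0 0 -4 0 80" --pt "0 0 -5 0 80" --pt "0 0 -5 0 80" --pt "0 0 -5 0 80" --pt "0 0 -1 0 80" --pt "0 0 0 0 80"

```text
t: 12.68
ee_pos: [507.5, 305.9, 267.4]
orientation: [-0.203, 3.134, 0.001]
ft_force: [0.2, -0.4, -0.4]
width: 70.6
grasp_force: 0.0
```

Run:
```python
from h import *
yaw=np.radians(7.5); u=np.array([np.cos(yaw),np.sin(yaw)]); b=np.array([558,-42])+4*u; print(b)
go(b[0],b[1],200,7.5)
c=optics.get_image('scene'); cv2.imwrite('pics/s5.png',cv2.resize(c[280:380,340:465],(750,600)))
```

```text
[561.96577945 -41.47789523]
t 12.68 tcp [507.5 305.9 267.4] yaw 7.42 shift cm [ -0.91 -35.16   6.72] turn -0.08 w 70.6 F [ 0.2 -0.4 -0.4] gf 0.0
```

View pics/s5.png

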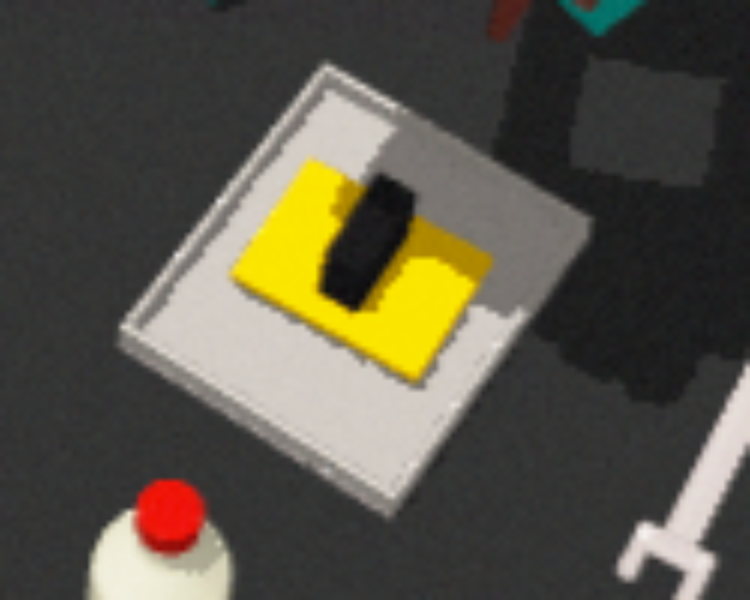

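The guard stands flat and upright in the tray (crop (365,265)). Now go over the bolt head.

Call:
move_arm --pt "-0.1 -3.2 0 0 70" --pt "-0.1 -4.5 0 0 70" --pt "-0.1 -4.5 0 0 70" --pt "-0.1 -4.5 0 0 70" --pt "-0.1 -4.5 0 0 70" --pt "-0.1 -4.5 0 0 70" --pt "-0.1 -4.5 0 0 70" --pt "-0.2 -3 0 0 70" --pt "0 -2 0 0 70" --pt "0 0 0 0 70"

```text
t: 13.98
ee_pos: [561.3, -42.6, 265.5]
orientation: [0.2, -3.133, -0.001]
ft_force: [0.3, 0.2, 0.7]
width: 61.9
grasp_force: 0.0
```

Call:
move_arm --pt "0 0 4 0 70" --pt "0 0 3 0 70" --pt "0 0 1 0 70" --pt "0 0 0 0 70" --pt "0 0 0 0 70"

```text
t: 14.6
ee_pos: [562.7, -41.7, 187.9]
orientation: [-0.204, 3.133, -0.0]
ft_force: [0.2, 0.6, 0.1]
width: 61.1
grasp_force: 0.0
```

Run:
```python
from h import *
go(562,-41.5,101,7.5)
c=optics.get_image('scene'); cv2.imwrite('pics/s6.png',cv2.resize(c[190:280,245:360],(766,600)))
o=get_obs();p=np.array(o['ee_pos']); print((proj('scene',[p,p-[0,0,80]])-[245,190])*6.66)
```

```text
t 14.6 tcp [562.7 -41.7 187.9] yaw 7.44 shift cm [0.08 0.03 8.69] turn -0.06 w 61.1 F [0.2 0.6 0.1] gf 0.0
[[316.73835591 296.30507834]
 [323.96631752 408.54923729]]
```

View pics/s6.png

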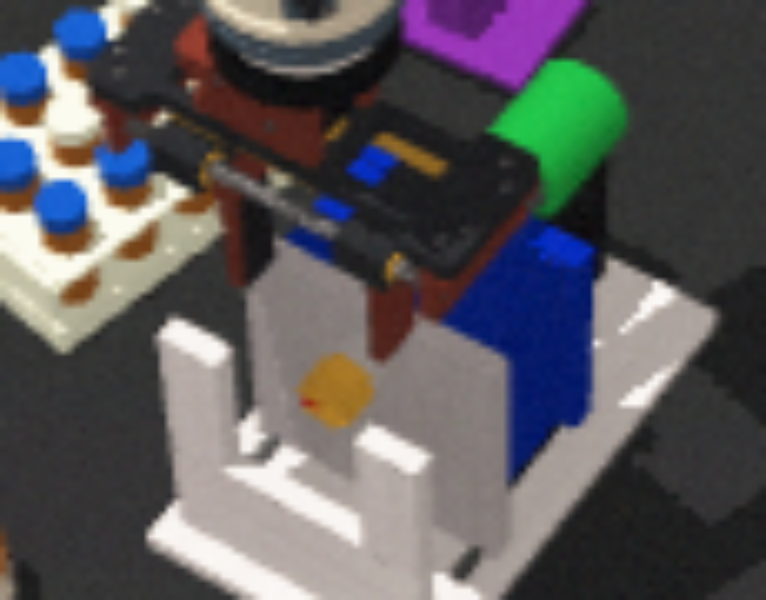

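The fingers straddle the head (crop (335,390)) between the bracket and the posts. Descend in two stages, watching the force.

Call:
move_arm --pt "0.1 0 2 0 70" --pt "0 0 2 0 70" --pt "0 0 1 0 70" --pt "0 0 0 0 70"

```text
t: 15.15
ee_pos: [560.8, -42.1, 136.7]
orientation: [0.203, -3.135, -0.0]
ft_force: [0.9, -0.6, -0.1]
width: 61.6
grasp_force: 0.0
```

Call:
move_arm --pt "0 0 1.5 0 70" --pt "0 0 1.2 0 70" --pt "0 0 0.9 0 70" --pt "0 0 0 0 70" --pt "0 0 0 0 70"

```text
t: 15.78
ee_pos: [561.0, -42.1, 100.7]
orientation: [-0.203, 3.135, -0.0]
ft_force: [0.9, -0.3, -0.4]
width: 61.5
grasp_force: 0.0
```

Call:
move_arm --pt "0 0 0 0 0" --pt "0 0 0 0 0" --pt "0 0 0 0 0" --pt "0 0 0 0 0" --pt "0 0 0 0 0" --pt "0 0 0 0 0" --pt "0 0 0 0 0" --pt "0 0 0 0 0"

```text
t: 16.77
ee_pos: [560.9, -42.3, 100.8]
orientation: [-0.203, 3.135, -0.0]
ft_force: [-0.3, -3.5, 2.0]
width: 23.7
grasp_force: 30.0
```

Call:
move_arm --pt "0 0 0 0 0" --pt "0 0 0 0 0" --pt "0 0 0 0 0" --pt "0 0 0 0 0" --pt "0 0 0 0 0" --pt "0 0 0 0 0" --pt "0 0 0 0 0" --pt "0 0 0 0 0"

```text
t: 17.77
ee_pos: [560.9, -42.2, 100.7]
orientation: [-0.203, 3.135, -0.0]
ft_force: [-0.6, -5.5, 2.0]
width: 23.9
grasp_force: 30.0
```

Width is 24 mm, the across-flats size, so the flats are seated. Check numerically that the mark stays still.

```bash
cat > st.py <<'E'
from h import *
c=optics.get_image('scene')[240:260,285:305].astype(int); r=c[...,2]-c[...,1]; ys,xs=np.nonzero(r>r.max()*0.7)
print(r.max(),xs.mean()+285,ys.mean()+240); o=get_obs(); print(o['t'],o['width'],np.round(o['ft_force'],1),np.round(o['moment'],2))
E
python3 st.py
```

```text
91 292.3333333333333 251.33333333333334
17.825 23.618227178350768 [-0.3 -4.9  0.7] [-0.59  0.09  0.05]
```

Call:
move_arm --pt "0 0 0 0 0" --pt "0 0 0 0 0" --pt "0 0 0 0 0" --pt "0 0 0 0 0" --pt "0 0 0 0 0" --pt "0 0 0 0 0" --pt "0 0 0 0 0" --pt "0 0 0 0 0" --pt "0 0 0 0 0" --pt "0 0 0 0 0"

```text
t: 19.08
ee_pos: [560.9, -42.2, 100.8]
orientation: [-0.203, 3.135, -0.0]
ft_force: [-0.4, -4.7, 1.1]
width: 23.9
grasp_force: 30.0
```

```bash
python3 st.py
```

```text
93 292.3333333333333 251.33333333333334
19.125 23.87123037742305 [ 0.6 -5.1  1.8] [-0.61  0.03  0.08]
```

The mark has not moved in 1.3 s, and width and force are steady. Hand in.

```bash
python3 -c "
from h import *
print(close_job())"
```

```text
the job is handed in; nothing more can be done
None
```

The yellow guard stands flat and upright in the grey tray, and the gripper is holding the brass bolt head still (30 N, red mark unmoved over 1.3 s); I handed the job in at about 19 s, and it returned no verdict.

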